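# Transfer tared thimbles from the weighing stand to the extraction carrier in reverse order

## Task

The four weighed thimbles are unmarked and known only by their place in the white stand: No. 1 is at the end with the bevelled corners, No. 4 at the square end. Move them one at a time, No. 1 first and No. 4 last, into the steel carrier in reverse order, because it enters the extractor handle last: No. 1 goes in the hole farthest from the carrier's handle, No. 2 next to it, and so on to No. 4 beside the handle. Let each one down upright to the bottom of its own hole, never tip one over, and leave all four standing free.

Things in the scene. Friction and masses are not known exactly. Their poses are not given: they have to be found in the camera images.
- thimble_a: white open-topped cellulose extraction thimble, a plain upright tube 33 mm across and 88 mm tall with a flat closed bottom and thin walls (take it round the outside), about 30 g. Origin: centre of the underside, z up along the tube. One of four alike; its letter says nothing about its place in the stand, which changes from start to start
- thimble_b: white open-topped cellulose extraction thimble, a plain upright tube 33 mm across and 88 mm tall with a flat closed bottom and thin walls (take it round the outside), about 30 g. Origin: centre of the underside, z up along the tube. One of four alike; its letter says nothing about its place in the stand, which changes from start to start
- thimble_c: white open-topped cellulose extraction thimble, a plain upright tube 33 mm across and 88 mm tall with a flat closed bottom and thin walls (take it round the outside), about 30 g. Origin: centre of the underside, z up along the tube. One of four alike; its letter says nothing about its place in the stand, which changes from start to start
- thimble_d: white open-topped cellulose extraction thimble, a plain upright tube 33 mm across and 88 mm tall with a flat closed bottom and thin walls (take it round the outside), about 30 g. Origin: centre of the underside, z up along the tube. One of four alike; its letter says nothing about its place in the stand, which changes from start to start
- stand: fixed white plastic block 62 (x) by 210 (y) by 40 mm high; four bores in a row at x = 0, y = +72 (No. 1), +24, -24, -72 mm (No. 4), 38.5 mm wide, 3 mm countersink, floor 4 mm above the bench, so a thimble's top is 92 mm up. The +y end runs on 16 mm more as a nose with bevelled corners; -y end square. Origin: underside, middle of the row, z up. Turned any way round
- carrier: fixed stainless rack 62 (x) by 202 (y) mm; deck top 40 mm above the bench (corner screws 2.5 mm higher) with four empty holes at x = 0, y = -72 (for No. 1), -24, +24, +72 mm (No. 4), 38.5 mm wide, 3 mm countersink; base plate under them 4 mm above the bench. Bow handle stands out 28 mm from the +y end at deck height. Origin: underside, middle of the row, z up. Turned any way round
- carrier_place_1 (a point): where thimble No. 1 belongs: the point on the carrier's base plate, 4 mm above the bench, in the middle of the farthest hole from the handle
- carrier_place_2 (a point): where thimble No. 2 belongs: the point on the carrier's base plate, 4 mm above the bench, in the middle of the second farthest hole from the handle
- carrier_place_3 (a point): where thimble No. 3 belongs: the point on the carrier's base plate, 4 mm above the bench, in the middle of the third farthest hole from the handle
- carrier_place_4 (a point): where thimble No. 4 belongs: the point on the carrier's base plate, 4 mm above the bench, in the middle of the hole beside the handle

How it is judged:
On the way, in this order (a step that is already met when the one before it is completed fails the run):
1. thimble No. 1 stands at the bottom of its carrier hole, while No. 2 to No. 4 still stand in the stand (distance between any of thimble_a, thimble_b, thimble_c, thimble_d and carrier_place_1 below 0.008 m and ((distance between thimble_a and stand below 0.034 m and y of thimble_a in the frame of stand above 0 m) or (distance between thimble_b and stand below 0.034 m and y of thimble_b in the frame of stand above 0 m) or (distance between thimble_c and stand below 0.034 m and y of thimble_c in the frame of stand above 0 m) or (distance between thimble_d and stand below 0.034 m and y of thimble_d in the frame of stand above 0 m)) and ((distance between thimble_a and stand below 0.034 m and y of thimble_a in the frame of stand below 0 m) or (distance between thimble_b and stand below 0.034 m and y of thimble_b in the frame of stand below 0 m) or (distance between thimble_c and stand below 0.034 m and y of thimble_c in the frame of stand below 0 m) or (distance between thimble_d and stand below 0.034 m and y of thimble_d in the frame of stand below 0 m)) and ((distance between thimble_a and stand below 0.082 m and y of thimble_a in the frame of stand below -0.062 m) or (distance between thimble_b and stand below 0.082 m and y of thimble_b in the frame of stand below -0.062 m) or (distance between thimble_c and stand below 0.082 m and y of thimble_c in the frame of stand below -0.062 m) or (distance between thimble_d and stand below 0.082 m and y of thimble_d in the frame of stand below -0.062 m))), for 0.2 s.
2. thimble No. 2 stands at the bottom of its carrier hole beside those already moved, while No. 3 and No. 4 still stand in the stand (distance between any of thimble_a, thimble_b, thimble_c, thimble_d and carrier_place_1 below 0.008 m and distance between any of thimble_a, thimble_b, thimble_c, thimble_d and carrier_place_2 below 0.008 m and ((distance between thimble_a and stand below 0.034 m and y of thimble_a in the frame of stand below 0 m) or (distance between thimble_b and stand below 0.034 m and y of thimble_b in the frame of stand below 0 m) or (distance between thimble_c and stand below 0.034 m and y of thimble_c in the frame of stand below 0 m) or (distance between thimble_d and stand below 0.034 m and y of thimble_d in the frame of stand below 0 m)) and ((distance between thimble_a and stand below 0.082 m and y of thimble_a in the frame of stand below -0.062 m) or (distance between thimble_b and stand below 0.082 m and y of thimble_b in the frame of stand below -0.062 m) or (distance between thimble_c and stand below 0.082 m and y of thimble_c in the frame of stand below -0.062 m) or (distance between thimble_d and stand below 0.082 m and y of thimble_d in the frame of stand below -0.062 m))), for 0.2 s.
3. thimble No. 3 stands at the bottom of its carrier hole beside those already moved, while No. 4 still stands in the stand (distance between any of thimble_a, thimble_b, thimble_c, thimble_d and carrier_place_1 below 0.008 m and distance between any of thimble_a, thimble_b, thimble_c, thimble_d and carrier_place_2 below 0.008 m and distance between any of thimble_a, thimble_b, thimble_c, thimble_d and carrier_place_3 below 0.008 m and ((distance between thimble_a and stand below 0.082 m and y of thimble_a in the frame of stand below -0.062 m) or (distance between thimble_b and stand below 0.082 m and y of thimble_b in the frame of stand below -0.062 m) or (distance between thimble_c and stand below 0.082 m and y of thimble_c in the frame of stand below -0.062 m) or (distance between thimble_d and stand below 0.082 m and y of thimble_d in the frame of stand below -0.062 m))), for 0.2 s.
At the end, for the whole second after the job is handed in: each of the four carrier holes holds one thimble (No. 1 to No. 4 from the far end to the handle, as moved in that order), the centre of its underside within 8 mm of that hole's place point on the base plate, upright within 0.12 rad, at rest (below 20 mm/s) and not touched by the fingers (distance between any of thimble_a, thimble_b, thimble_c, thimble_d and carrier_place_1 below 0.008 m and distance between any of thimble_a, thimble_b, thimble_c, thimble_d and carrier_place_2 below 0.008 m and distance between any of thimble_a, thimble_b, thimble_c, thimble_d and carrier_place_3 below 0.008 m and distance between any of thimble_a, thimble_b, thimble_c, thimble_d and carrier_place_4 below 0.008 m and angle between each of thimble_a, thimble_b, thimble_c, thimble_d's own z axis and vertical below 0.12 rad and linear speed of each of thimble_a, thimble_b, thimble_c, thimble_d below 0.02 m/s and contact force between the fingers and thimble_a below 0.05 N and contact force between the fingers and thimble_b below 0.05 N and contact force between the fingers and thimble_c below 0.05 N and contact force between the fingers and thimble_d below 0.05 N).
It fails at once if a thimble is tipped over (angle between any of thimble_a, thimble_b, thimble_c, thimble_d's own z axis and vertical above 0.8 rad).
It also fails if it takes over 112 s, if anything falls off the work surface, if the arm or the gripper's body presses on something with over 40 N, if the wrist force passes 120 N, or if a joint passes its speed limit or range.

## Robot

A 6-joint arm with a two-finger parallel gripper is mounted at the origin on a cart in front of the work surface, level with it; the furniture and walls round the work are solid. World frame = base frame: x ahead of the robot, y to its left, z up, the work surface at z = 0. Lengths are in m, angles in rad, forces in N, time in s.
With the tool pointing down it reaches from about 0.275 to 0.85 m from the base axis. Payload 5.2 kg.
Tool frame: the origin (TCP) lies midway between the tips of the shut fingers; the grasp point (between the pads) lies 19 mm behind it; z points along the fingers, y is the line along which they close (so a half turn about z gives the same grasp; the last joint's range is limited). The gripper opens to 85 mm and grips with 20 to 120 N. Pads are 22 mm wide; open, the fingers measure 114 mm over their backs; the gripper's body (76 mm by 85 mm) begins 54 mm behind the grasp point. The pads swing forward as they close: fully open they stand 13 mm farther back than shut.
Start: joints at [1.063, 0.259, 1.535, -0, 1.348, -0.203], TCP at [0.165, 0.525, 0.231] pointing down, gripper open.
Joint ranges: [-3.14, 3.14], [-0.91, 2.08], [0.19, 2.58], [-1.22, 4.36], [0.22, 2.71], [-3.12, 3.12]. Speed limits (rad/s): [2.57, 2.57, 3.14, 3.14, 3.14, 3.14].

## Interface

Orientations are given as a unit quaternion [w, x, y, z].
In Python, from plant import telemetry, imaging, order, finder gives the robot as it stands.
- The arm moves only by the tool jog_arm, called after "Emit:" by a JSON object that holds its "api" and its "payload". Schema: {"type":"object","properties":{"moves":{"type":"array","items":{"type":"number"},"minItems":5,"maxItems":40},"force":{"type":"number"},"only":{"type":"string"},"quiet":{"type":"boolean"},"lines":{"type":"string"}},"required":["moves"],"additionalProperties":false}. moves is one flat list of numbers that holds 1 to 8 rows one after another, with no inner brackets; each row has 5 numbers: dx, dy, dz in fractions of the full range, 1 being 0.5 m, then a turn about the tool's z in a scale on which 1.0 is 4 rad, then the finger opening in m; each row is the pose to reach, as a shift and turn from the pose commanded when the call began, along the tool's axes at that moment; what a row does not reach only later rows make up. A row lasts 1/8 s, in which the tool goes at most 0.0625 m and 0.188 rad, less where a joint would pass 70% of its speed; a pose out of reach is approached as far as the arm can. The fingers move at their own pace and stop on an object; force is the grip in N (left out, the last holds). Time passes only in rows, so rows that do not move let the fingers close. The tool returns the time, the measured TCP pose, the force, the opening and the grip force at its end. only (a regular expression) keeps the lines of the reply that match it, lines (a string "A,B") keeps lines A to B, and quiet returns only ok. Shift and turn numbers lie between -1 and 1, and a call with a number outside is refused. Input that does not fit is refused with a message, and nothing moves.
- telemetry.get_obs(): the state, without advancing time (a new reading comes with each control period).
- imaging.snapshot(name): name is "scene" or "side" or "wrist"; returns (picture, depth): 400x640x3 uint8, blue, green, red; 400x640 float32, m along the optical axis (not along the pixel's ray), 0 where there is no reading.
- imaging.camera_info(name): a dict with "fovy" (degrees; the focal length in pixels is half the picture's height over the tangent of half this angle, whatever the lens; pixels are square), "cx", "cy" (the principal point, pixels), "k1" (the pictures are not rectified: a ray, as slopes to the right and down, at radius r is drawn at 1 + k1 r^2 times it, then the intrinsics apply), "rvec" (rotation vector, rad) and "tvec" (3), from world to camera coordinates, as OpenCV has them; the wrist camera has in their place "hand_eye" (4x4, takes a point from camera to tool coordinates, whose origin is the TCP and whose axes are the flange's). Camera axes: x right, y down, z forward; pixel columns grow to the right and rows downward; lengths in m; the calibration is good to about 2 mm. A picture is of the moment at which its call begins: read the wrist's pose just before it. camera_info takes no time and is no camera call.
- order.sign_off(): hands the job in; it is judged then, once.
Trained networks look in the newest picture that a camera, given by its name, has taken for a name from the list of things; names that differ only in an ending like _2 or _b are one class to them, and where a whole thing is asked for, a point or a joint stands for the part that bears it (a point fixed in the world has none). Each returns a list of dicts, best first, with "p" (0 to 1); they miss things now and then, are a little off and sometimes report something else, mostly with a low value. They report only what shows in the picture. A call takes as long as a camera call.
- finder.look_for(camera, query): "xy" ([column, row] in pixels, amid what is visible of it).
- finder.spot_point(camera, query): "xy" ([column, row] in pixels: a listed point, or the origin of a listed thing).
The state is a dict: "t": time; "joint_positions": joint angles; "joint_vel": joint speeds; "effort": joint torques, N m; "position": TCP position; "tool_rot": TCP orientation; "force": force on the tool from outside, world axes, zero at the start; "wrist_torque": the same for the moment, N m; "finger_gap": finger opening in m; "grip_force": force on a finger pad.
Only numpy, scipy, OpenCV 4.12 (cv2) and the standard library are available. Lean on these libraries where they do the work, as an engineer would, in place of code of your own. Each camera call takes 0.05 s, during which the arm holds its last target. There are 200 camera calls.

## Working session

There is one attempt and no reset: what is moved stays moved. The work goes in short steps, Python scripts to look and compute and a tool call to move; the robot and the scene stay as the last step left them, time stands still between calls to the robot, and variables do not carry over. Pictures are saved under pics/ and viewed, at most 14 in all, crops included, and the job is handed in when it is done.

```bash
ls; mkdir -p pics
```

Create h.py:
```python
import numpy as np, cv2
from plant import telemetry, imaging, order, finder
from scipy.spatial.transform import Rotation as R
def cam(n):
    i=imaging.camera_info(n); f=200/np.tan(np.radians(i['fovy'])/2)
    return i,np.array([[f,0,i['cx']],[0,f,i['cy']],[0,0,1]]),np.array([i['k1'],0,0,0,0.])
def pose(n,o=None):
    "camera->world R,t"
    i,K,d=cam(n)
    if n=='wrist':
        o=o or telemetry.get_obs(); q=o['tool_rot']; T=np.eye(4); T[:3,:3]=R.from_quat([q[1],q[2],q[3],q[0]]).as_matrix(); T[:3,3]=o['position']
        T=T@np.array(i['hand_eye']); return T[:3,:3],T[:3,3]
    A=cv2.Rodrigues(np.array(i['rvec'],float))[0]; return A.T,-A.T@np.array(i['tvec'],float).ravel()
def rays(n,uv,o=None):
    i,K,d=cam(n); A,t=pose(n,o)
    p=np.array(uv,float).reshape(-1,1,2)
    s=cv2.undistortPoints(p,K,d).reshape(-1,2)
    return np.c_[s,np.ones(len(s))],A,t
def onz(n,uv,z,o=None):
    s,A,t=rays(n,uv,o); w=s@A.T; return t+w*((z-t[2])/w[:,2])[:,None]
def cloud(n,depth,o=None):
    v,u=np.mgrid[:400,:640]; s,A,t=rays(n,np.c_[u.ravel(),v.ravel()],o)
    return ((s*depth.reshape(-1,1))@A.T+t).reshape(400,640,3)
```

Create a.py:
```python
from h import *
for n in ['scene','side']:
    p,d=imaging.snapshot(n); cv2.imwrite(f'pics/{n}0.png',p); np.save(n+'.npy',d)
    for q in ['thimble_a','stand','carrier','carrier_place_1','carrier_place_2','carrier_place_3','carrier_place_4']:
        for r in finder.spot_point(n,q)[:5]:
            z=0.004 if q[0]=='t' or 'place' in q else 0
            print(n,q,r['p'],np.round(r['xy'],1),onz(n,r['xy'],z)[0].round(3))
o=telemetry.get_obs(); print(o['t'],o['position'],o['tool_rot'],o['force'],pose('wrist',o))
p,d=imaging.snapshot('wrist'); cv2.imwrite('pics/wrist0.png',p)
```

```bash
python3 a.py
```

```text
pics
scene thimble_a 0.79 [329.1 288.9] [ 0.352 -0.309  0.004]
scene thimble_a 0.78 [342.6 243.4] [ 0.44  -0.266  0.004]
scene thimble_a 0.66 [342.4 219.8] [ 0.481 -0.23   0.004]
scene stand 0.63 [338.3 256.1] [ 0.415 -0.277  0.   ]
scene carrier 0.8 [284.9 169.2] [ 0.504 -0.048  0.   ]
scene carrier_place_1 0.87 [282.4 157.5] [ 0.523 -0.022  0.004]
scene carrier_place_1 0.82 [282.2 177.5] [ 0.481 -0.064  0.004]
scene carrier_place_1 0.62 [286.6 145.1] [ 0.556 -0.002  0.004]
scene carrier_place_1 0.6 [274.  193.7] [ 0.438 -0.083  0.004]
scene carrier_place_2 0.87 [282.4 157.5] [ 0.523 -0.022  0.004]
scene carrier_place_2 0.82 [282.2 177.5] [ 0.481 -0.064  0.004]
scene carrier_place_2 0.62 [286.6 145.1] [ 0.556 -0.002  0.004]
scene carrier_place_2 0.6 [274.  193.7] [ 0.438 -0.083  0.004]
scene carrier_place_3 0.87 [282.4 157.5] [ 0.523 -0.022  0.004]
scene carrier_place_3 0.82 [282.2 177.5] [ 0.481 -0.064  0.004]
scene carrier_place_3 0.62 [286.6 145.1] [ 0.556 -0.002  0.004]
scene carrier_place_3 0.6 [274.  193.7] [ 0.438 -0.083  0.004]
scene carrier_place_4 0.87 [282.4 157.5] [ 0.52
[... 1120 characters left out ...]
rrier_place_3 0.84 [322.7 185.2] [ 0.548 -0.021  0.004]
side carrier_place_3 0.7 [315.3 189.6] [ 0.524 -0.039  0.004]
side carrier_place_4 0.87 [302.3 193.1] [ 0.489 -0.048  0.004]
side carrier_place_4 0.85 [290.  202.5] [ 0.451 -0.084  0.004]
side carrier_place_4 0.84 [322.7 185.2] [ 0.548 -0.021  0.004]
side carrier_place_4 0.7 [315.3 189.6] [ 0.524 -0.039  0.004]
0.8 [0.16503445 0.52467174 0.23132143] [-5.54581195e-06  1.51797544e-01  9.88411607e-01  9.70423022e-06] [1.02199432 0.01877827 0.76807864] (array([[ 0.30011973,  0.91239285,  0.27832974],
       [ 0.95390025, -0.28753974, -0.08599543],
       [ 0.00156925,  0.29130773, -0.95662811]]), array([0.09454884, 0.54699744, 0.37401495]))
```

```bash
python3 -c "
import cv2,numpy as np
a=cv2.imread('pics/scene0.png')[110:340,190:440];b=cv2.imread('pics/side0.png')[130:330,200:400]
a=cv2.resize(a,(450,414),interpolation=2);b=cv2.resize(b,(340,340),interpolation=2)
c=np.zeros((414,790,3),np.uint8);c[:,:450]=a;c[:340,450:]=b
cv2.imwrite('pics/c0.png',c)"
```

```text
(no output)
```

View pics/c0.png

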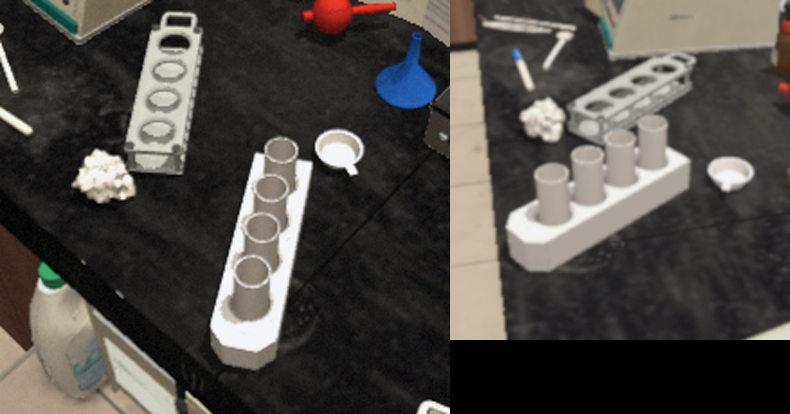

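View pics/scene0.png

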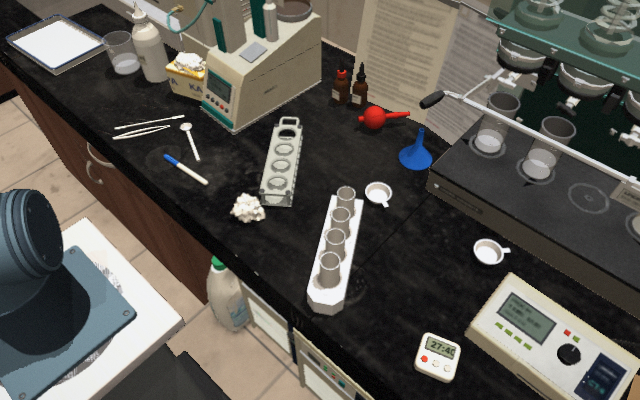

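No. 1 is at the bevelled end near the robot, around pixel (330,270). The carrier handle is at the far end, around (288,120), so hole 1 is the near one at about (275,193).

Create b.py:
```python
from h import *
P=[]
for n in ['scene','side']:
    P.append(cloud(n,np.load(n+'.npy'))[np.load(n+'.npy')>0])
for n,Q in zip('ab',P):
    for name,c in [('stand',(0.415,-.278)),('carrier',(.50,-.05))]:
        m=(np.hypot(*(Q[:,:2]-c).T)<.15)&(abs(Q[:,2]-.04)<.004)
        q=Q[m][:,:2].astype(np.float32); r=cv2.minAreaRect(q); print(n,name,len(q),cv2.boxPoints(r).round(3).tolist(),np.round(r[0],3),np.round(r[1],3))
    m=(np.hypot(*(Q[:,:2]-(.415,-.278)).T)<.13)&(abs(Q[:,2]-.09)<.006)
    q=Q[m][:,:2]; print(n,'tops',len(q),q.mean(0).round(3),np.linalg.svd(q-q.mean(0),full_matrices=False)[2][0].round(3))
Q=np.vstack(P); H=np.zeros((20,24))
for x,y,z in Q[(Q[:,2]<.6)]:
    i=int((x+0.0)/.05);j=int((y+.5)/.05)
    if 0<=i<20 and 0<=j<24:H[i,j]=max(H[i,j],z)
print((H*100).astype(int))
```

```bash
python3 b.py
```

```text
a stand 1991 [[0.2939999997615814, -0.30399999022483826], [0.32499998807907104, -0.3580000102519989], [0.5249999761581421, -0.24400000274181366], [0.49399998784065247, -0.1899999976158142]] [ 0.409 -0.274] [0.23  0.062]
a carrier 1666 [[0.33000001311302185, -0.11699999868869781], [0.49399998784065247, -0.20499999821186066], [0.6179999709129333, 0.027000000700354576], [0.45399999618530273, 0.11500000208616257]] [ 0.474 -0.045] [0.263 0.186]
a tops 542 [ 0.414 -0.272] [-0.865 -0.501]
b stand 1439 [[0.2549999952316284, -0.23600000143051147], [0.32899999618530273, -0.3610000014305115], [0.5249999761581421, -0.2460000067949295], [0.4519999921321869, -0.12099999934434891]] [ 0.39  -0.241] [0.227 0.145]
b carrier 967 [[0.34599998593330383, -0.07400000095367432], [0.3889999985694885, -0.15800000727176666], [0.6349999904632568, -0.03200000151991844], [0.5920000076293945, 0.052000001072883606]] [ 0.491 -0.053] [0.277 0.094]
b tops 585 [ 0.414 -0.274] [-0.862 -0.506]
[[ 0  0  0  0  0  0  0  1 29 29 29 29  0  0  0  0  0  0  0  0  0  0  0  0]
 [ 0  0  0  0  0  0  0  1 28 29 29  1  1  0  0  0  0  
[... 671 characters left out ...]
15 15 20 17  9  9  0  2]
 [ 6  0  0  0  1  1  0  0  0  4  4  0 16 32 34 23 18 17 17  0  0  0  0  6]
 [12 12 12 24 25  1  0  0  0  0  4 15 26 36 38  0 40 39 39 36 38 38 37 37]
 [47 46 46 45 24  2  0  0  0  0  0 17 31 40 40  0 39  0  0  0  2  2  2  2]
 [34 34 34 34  3  8  0  5  5  0  6 20 41 39 17  0 39  0  0  0  0  2  2  2]
 [27 27 28 27  0  0  3  5  0 11 11 18 38  0  0  0 39  0  0  0  0  0  0  0]
 [28 28 24 26 22 18 16 20 23 23 27  0  0  0  0  0 39  0  0  0  0  0  0  0]
 [ 0  0 16  0 27 29 28 28 29 29 29  0  0  0  6 10 39  0  0  0  0  0  0  0]
 [ 0  0  0  0  0  0  0  0  0  0  0  0  0  0  0  0 39  0  0  0  0  0  0  0]
 [ 0  0  0  0  0  0  0  0  0  0  0  0  0  0  0  0  0  0  0  0  0  0  0  0]]
```

The rows are not in the units I measure in: shifts go in shares of 0.5 m and turns go in shares of 4 rad. I convert before sending: -0.28 m / 0.5 = -0.56, -0.14 m / 0.5 = -0.28, 1.2 rad / 4 = 0.3.

Emit:
{"api": "jog_arm", "payload": {"moves": [-0.1, -0.11, -0.04, 0.0425, 0.085, -0.2, -0.22, -0.08, 0.085, 0.085, -0.28, -0.33, -0.12, 0.1275, 0.085, -0.36, -0.42, -0.16, 0.17, 0.085, -0.42, -0.5, -0.2, 0.2125, 0.085, -0.48, -0.56, -0.2, 0.255, 0.085, -0.48, -0.56, -0.2, 0.3, 0.085, -0.48, -0.56, -0.2, 0.3, 0.085]}}

```text
t: 1.85
position: [0.3104, 0.1847, 0.3316]
tool_rot: [0.0, 0.684, 0.729, 0.0]
force: [-0.7, -0.9, -0.1]
finger_gap: 0.085
grip_force: 0.0
```

```bash
python3 -c "
from h import *
o=telemetry.get_obs();A=R.from_quat(np.roll(o['tool_rot'],-1)).as_matrix();print(A.round(3),o['joint_positions'],A.T@(np.array([.45,-.14,.33])-o['position']))
print(imaging.camera_info('wrist')['fovy'])"
```

```text
[[-0.064  0.998  0.001]
 [ 0.998  0.064  0.   ]
 [ 0.     0.001 -1.   ]] [ 2.24736960e-01 -1.53754445e-01  1.73351229e+00  1.00792687e-04
  1.56101987e+00  1.60412770e-01] [-0.33296132  0.11839725  0.00159846]
67.2083123167612
```

Scaled: -0.333 m / 0.5 = -0.666, -0.3 m / 0.5 = -0.6, 1.108 rad / 4 = 0.277.

Emit:
{"api": "jog_arm", "payload": {"moves": [-0.1, 0.04, 0, 0.04, 0.085, -0.2, 0.08, 0, 0.08, 0.085, -0.3, 0.12, 0, 0.125, 0.085, -0.4, 0.16, 0, 0.17, 0.085, -0.5, 0.2, 0, 0.2125, 0.085, -0.6, 0.24, 0, 0.255, 0.085, -0.666, 0.24, 0, 0.277, 0.085, -0.666, 0.24, 0, 0.277, 0.085]}}

```text
t: 2.85
position: [0.4522, -0.1394, 0.3303]
tool_rot: [-0.001, 0.965, 0.263, -0.001]
force: [0.0, 0.6, 0.2]
finger_gap: 0.0851
grip_force: 0.0
```

Create c.py:
```python
from h import *
import sys
tag=sys.argv[1]
o=telemetry.get_obs();A=R.from_quat(np.roll(o['tool_rot'],-1)).as_matrix();print(A.round(3).tolist(),o['position'])
p,d=imaging.snapshot('wrist'); cv2.imwrite(f'pics/{tag}.png',p); np.save(tag+'.npy',d)
Q=cloud('wrist',d,o); np.save(tag+'c.npy',Q)
for q in ['thimble_a','stand','carrier','carrier_place_1']:
    for r in finder.spot_point('wrist',q)[:5]:
        print(q,r['p'],np.round(r['xy'],1),onz('wrist',r['xy'],0.004 if q[0]=='t' or 'place' in q else 0,o)[0].round(4))
```

```bash
python3 c.py w1
```

```text
[[0.862, 0.507, -0.002], [0.507, -0.862, 0.001], [-0.001, -0.001, -1.0]] [ 0.45223896 -0.13942436  0.33034227]
thimble_a 0.93 [383.5 166.2] [ 0.4826 -0.2308  0.004 ]
thimble_a 0.91 [381.4 223.8] [ 0.399  -0.2825  0.004 ]
thimble_a 0.86 [377.3 252.2] [ 0.3513 -0.3058  0.004 ]
thimble_a 0.78 [384.  200.1] [ 0.436  -0.2629  0.004 ]
thimble_a 0.73 [382.2 207.6] [ 0.4237 -0.2676  0.004 ]
stand 0.73 [381.  209.4] [ 0.4192 -0.2691 -0.    ]
stand 0.26 [285.5  79.5] [ 0.5175 -0.035   0.    ]
carrier 0.82 [290.   92.7] [ 0.5045 -0.0497  0.    ]
carrier 0.74 [283.8  77.8] [ 0.5183 -0.0317  0.    ]
carrier_place_1 0.91 [285.4 108.7] [ 0.4811 -0.0551  0.004 ]
carrier_place_1 0.77 [281.3  40. ] [ 0.561  -0.0051  0.004 ]
carrier_place_1 0.75 [282.4  77.6] [ 0.5175 -0.0304  0.004 ]
carrier_place_1 0.65 [290.1 143.8] [ 0.4385 -0.0864  0.004 ]
```

View pics/w1.png

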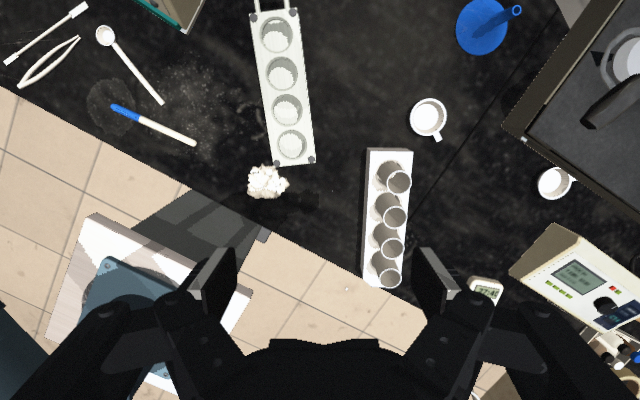

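The wrist view shows the carrier at (285,90) with its handle at the top, a crumpled lump at (267,182) close to the carrier's near end, and the stand at (385,215) with its nose at the bottom.

Create d.py:
```python
from h import *
import sys
tag=sys.argv[1]; Q=np.load(tag+'c.npy'); img=cv2.imread(f'pics/{tag}.png')
from scipy.optimize import least_squares
def fit(mask_z,seed,L,W,off,name):
    m=((abs(Q[...,2]-.04)<mask_z)&(np.hypot(Q[...,0]-seed[0],Q[...,1]-seed[1])<.14)).astype(np.uint8)
    n,l,s,c=cv2.connectedComponentsWithStats(m); k=1+np.argmax(s[1:,4]); q=Q[l==k]
    r=cv2.minAreaRect(q[:,:2].astype(np.float32)); print(name,s[k,4],np.round(r[0],4),np.round(r[1],4),r[2],'z',np.median(q[:,2]).round(4))
fit(.006,(.413,-.275),0,0,0,'stand'); fit(.006,(.50,-.05),0,0,0,'carrier')
m=(np.hypot(*(Q[...,:2]-(.414,-.273)).transpose(2,0,1))<.13)&(abs(Q[...,2]-.091)<.006)
n,l,s,c=cv2.connectedComponentsWithStats(m.astype(np.uint8))
for k in range(1,n):
    if s[k,4]>20:
        q=Q[l==k][:,:2]; (a,b),r=cv2.minEnclosingCircle(q.astype(np.float32)); print('rim',s[k,4],round(a,4),round(b,4),round(r,4))
# carrier holes: points seen below deck, near base plate
d=(np.hypot(*(Q[...,:2]-(.5,-.05)).transpose(2,0,1))<.13)&(abs(Q[...,2]-.004)<.006)
l2=np.zeros(0)
hsv=img.max(2)>110
n,l,s,c=cv2.connectedComponentsWithStats((d&hsv).astype(np.uint8))
for k in range(1,n):
    if s[k,4]>60: print('floor',s[k],c[k].round(1),Q[l==k].mean(0).round(4))
```

```bash
python3 d.py w1
```

```text
stand 2136 [ 0.4115 -0.2742] [0.2251 0.0626] 29.395679473876953 z 0.0398
carrier 4681 [ 0.5075 -0.042 ] [0.2176 0.0623] 37.014713287353516 z 0.0401
rim 170 0.4809 -0.236 0.0169
rim 171 0.4383 -0.2593 0.0168
rim 178 0.3985 -0.2822 0.017
rim 169 0.3568 -0.3061 0.0171
floor [263  20  28  32 700] [276.2  35.4] [0.5626 0.0039 0.0043]
floor [268  59  28  30 666] [281.4  73.5] [ 0.5216 -0.0265  0.0042]
floor [274  97  27  28 597] [286.8 110.2] [ 0.4802 -0.058   0.0042]
floor [279 132  26  26 542] [291.7 144.5] [ 0.4389 -0.0891  0.0043]
```

Create e.py:
```python
from h import *
import sys
tag,cx,cy=sys.argv[1],float(sys.argv[2]),float(sys.argv[3]); Q=np.load(tag+'c.npy')
near=np.hypot(Q[...,0]-cx,Q[...,1]-cy)<.14
deck=(near&(abs(Q[...,2]-.0405)<.006)).astype(np.uint8)
n,l,s,c=cv2.connectedComponentsWithStats(deck); deck=(l==1+np.argmax(s[1:,4])).astype(np.uint8)
cs,h=cv2.findContours(deck,cv2.RETR_CCOMP,cv2.CHAIN_APPROX_NONE)
dz=Q[deck>0]; C=[]
import os; o=None
import json
o=json.load(open(tag+'.json')) if os.path.exists(tag+'.json') else None
for k,ct in enumerate(cs):
    if h[0][k][3]>=0 and len(ct)>40:
        w=onz('wrist',ct.reshape(-1,2),.039,o)[:,:2]
        (a,b),(d1,d2),_=cv2.fitEllipse(w.astype(np.float32)); C.append((a,b)); print('hole',round(a,4),round(b,4),round(d1,4),round(d2,4))
C=np.array(C)
if len(C)==4:
    C=C[np.argsort(C[:,0])];g=C-C.mean(0);u=np.linalg.svd(g)[2][0];u*=np.sign(u[0])
    print('centre',C.mean(0).round(4),'u',u.round(4),np.degrees(np.arctan2(u[1],u[0])),(g@u).round(4),(g@[-u[1],u[0]]).round(4))
```

```bash
python3 e.py w1 .5 -.05
```

```text
hole 0.4441 -0.088 0.039 0.0395
hole 0.4824 -0.0591 0.0392 0.0395
hole 0.521 -0.0299 0.0393 0.0397
hole 0.5589 -0.0016 0.038 0.0397
centre [ 0.5016 -0.0447] u [0.7987 0.6018] 36.99582699629162 [-0.072  -0.024   0.0244  0.0717] [-0.     -0.      0.0002 -0.0001]
```

Scaled: 0.18 m / 0.5 = 0.36, 0.095 m / 0.5 = 0.19, 0.02 rad / 4 = 0.005.

Emit:
{"api": "jog_arm", "payload": {"moves": [-0.08, 0.05, 0.06, 0.005, 0.085, -0.17, 0.1, 0.14, 0.005, 0.085, -0.25, 0.14, 0.2, 0.005, 0.085, -0.334, 0.19, 0.28, 0.005, 0.085, -0.334, 0.19, 0.36, 0.005, 0.085, -0.334, 0.19, 0.36, 0.005, 0.085]}}

```text
t: 3.85
position: [0.354, -0.3027, 0.1492]
tool_rot: [-0.003, 0.968, 0.252, -0.001]
force: [0.8, 1.1, 0.6]
finger_gap: 0.0849
grip_force: 0.0
```

Add to h.py:
```python
def rel(x,y,z):
    o=telemetry.get_obs();A=R.from_quat(np.roll(o['tool_rot'],-1)).as_matrix();p=np.array(o['position'])
    print('t',round(o['t'],2),'at',p.round(4),'xang',np.degrees(np.arctan2(A[1,0],A[0,0])).round(2),'gap',round(o['finger_gap'],4),'grip',np.round(o['grip_force'],1),'F',np.round(o['force'],1),'d',(A.T@(np.array([x,y,z])-p)).round(4))
```

```bash
python3 -c "
from h import *
rel(.3563,-.306,.055)"; python3 c.py w2
```

Run:
```python
from h import *
Q=np.load('w2c.npy')
m=(np.hypot(*(Q[...,:2]-(.414,-.273)).transpose(2,0,1))<.13)&(abs(Q[...,2]-.091)<.006)
n,l,s,c=cv2.connectedComponentsWithStats(m.astype(np.uint8))
for k in range(1,n):
    if s[k,4]>20:
        q=Q[l==k][:,:2]; (a,b),r=cv2.minEnclosingCircle(q.astype(np.float32)); print('rim',s[k,4],round(a,4),round(b,4),round(r,4),c[k])
```

```text
t 3.85 at [ 0.354  -0.3027  0.1492] xang 29.2 gap 0.0849 grip 0.0 F [0.8 1.1 0.6] d [0.0005 0.0046 0.0941]
[[0.873, 0.488, -0.004], [0.488, -0.873, 0.005], [-0.001, -0.007, -1.0]] [ 0.35401145 -0.30274349  0.14915118]
thimble_a 0.79 [329.  131.4] [ 0.3994 -0.282   0.004 ]
thimble_a 0.79 [328.  19.] [ 0.4816 -0.2346  0.004 ]
thimble_a 0.64 [329.6  82. ] [ 0.4378 -0.2609  0.004 ]
thimble_a 0.49 [329.  106.9] [ 0.4188 -0.2711  0.004 ]
stand 0.64 [327.2 105. ] [ 0.4194 -0.2688  0.    ]
carrier 0.49 [326.9 104. ] [ 0.4201 -0.2682  0.    ]
rim 269 0.4734 -0.2403 0.0142 [330.50557621   8.27509294]
rim 551 0.4382 -0.2593 0.0167 [329.39564428  66.04174229]
rim 471 0.3976 -0.2828 0.0166 [330.08704883 148.11889597]
rim 579 0.3562 -0.3068 0.0168 [330.83765112 213.82037997]
```

View pics/w2.png

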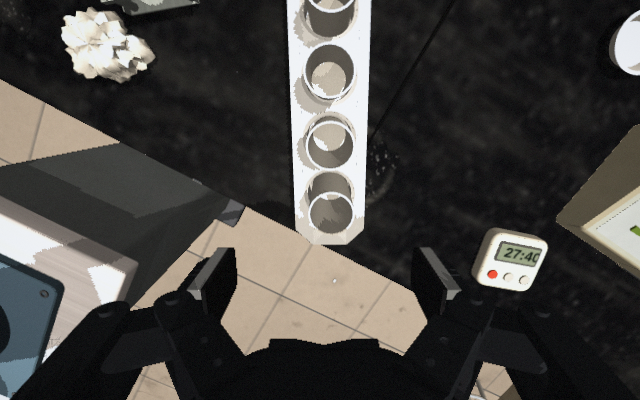

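Four rims show in line near column 330 with No. 1 at (331,214), midway between the finger tips at columns 225 and 430.

```bash
python3 -c "
from h import *
rel(.3562,-.3066,.055)"
```

```text
t 4.1 at [ 0.3567 -0.3054  0.1533] xang 29.26 gap 0.0851 grip 0.0 F [1.1 0.6 0.4] d [-0.0011  0.0004  0.0983]
```

Scaled: 0.098 m / 0.5 = 0.196, 0.085 m / 0.5 = 0.17.

Emit:
{"api": "jog_arm", "payload": {"moves": [-0.002, 0, 0.06, 0, 0.085, -0.002, 0, 0.12, 0, 0.085, -0.002, 0, 0.17, 0, 0.085, -0.002, 0, 0.196, 0, 0.085, -0.002, 0, 0.196, 0, 0.085, -0.002, 0, 0.196, 0, 0.03, -0.002, 0, 0.196, 0, 0.03, -0.002, 0, 0.196, 0, 0.03], "force": 20}}

```text
t: 5.1
position: [0.3548, -0.306, 0.0539]
tool_rot: [0.001, 0.968, 0.252, 0.0]
force: [0.8, -0.6, 5.0]
finger_gap: 0.0326
grip_force: 24.0
```

Emit:
{"api": "jog_arm", "payload": {"moves": [0, 0, 0, 0, 0.03, 0, 0, 0, 0, 0.03, 0, 0, 0, 0, 0.03, 0, 0, 0, 0, 0.03, 0, 0, 0, 0, 0.03, 0, 0, 0, 0, 0.03]}}

```text
t: 5.85
position: [0.3548, -0.306, 0.0539]
tool_rot: [0.0, 0.968, 0.252, 0.0]
force: [-0.1, 0.5, 6.4]
finger_gap: 0.0323
grip_force: 21.4
```

```bash
python3 -c "
from h import *
rel(.3562,-.3066,.055)"
```

```text
t 5.85 at [ 0.3548 -0.306   0.0539] xang 29.15 gap 0.0323 grip 21.4 F [-0.1  0.5  6.4] d [ 0.0009  0.0013 -0.0011]
```

Scaled: -0.12 m / 0.5 = -0.24, -0.095 m / 0.5 = -0.19.

Emit:
{"api": "jog_arm", "payload": {"moves": [0, 0, -0.04, 0, 0.03, 0, 0, -0.09, 0, 0.03, 0, 0, -0.14, 0, 0.03, 0, 0, -0.19, 0, 0.03, 0, 0, -0.24, 0, 0.03, 0, 0, -0.24, 0, 0.03]}}

```text
t: 6.6
position: [0.3552, -0.3066, 0.1748]
tool_rot: [0.002, 0.968, 0.252, 0.001]
force: [0.8, -0.3, -0.7]
finger_gap: 0.0323
grip_force: 21.3
```

```bash
python3 -c "
from h import *
rel(.4441,-.088,.0539)"
```

```text
t 6.6 at [ 0.3552 -0.3066  0.1748] xang 29.15 gap 0.0323 grip 21.3 F [ 0.8 -0.3 -0.7] d [ 0.184  -0.1481  0.1204]
```

Held. Carry to above hole 1, then look while holding.

Scaled: 0.184 m / 0.5 = 0.368, 0.165 m / 0.5 = 0.33, -0.137 rad / 4 = -0.0343.

Emit:
{"api": "jog_arm", "payload": {"moves": [0.06, -0.05, 0, 0, 0.03, 0.13, -0.1, 0, -0.0075, 0.03, 0.2, -0.16, 0, -0.0175, 0.03, 0.27, -0.22, 0, -0.025, 0.03, 0.33, -0.27, 0, -0.0343, 0.03, 0.368, -0.296, 0, -0.0343, 0.03, 0.368, -0.296, 0, -0.0343, 0.03, 0.368, -0.296, 0, -0.0343, 0.03]}}

```text
t: 7.6
position: [0.4425, -0.087, 0.1725]
tool_rot: [-0.0, 0.948, 0.317, -0.001]
force: [0.4, 0.2, -0.5]
finger_gap: 0.0323
grip_force: 21.3
```

```bash
python3 -c "
from h import *
rel(.4441,-.088,.0539)
import json
o=telemetry.get_obs(); json.dump({k:np.array(o[k]).tolist() for k in ('position','tool_rot')},open('w3.json','w'))
p,d=imaging.snapshot('wrist'); cv2.imwrite('pics/w3.png',p); Q=cloud('wrist',d,o); np.save('w3c.npy',Q)
m=abs(Q[...,2]-(o['position'][2]-.0539+.092))<.004
n,l,s,c=cv2.connectedComponentsWithStats(m.astype(np.uint8))
for k in range(1,n):
    if s[k,4]>60:
        q=Q[l==k]; print('rim',s[k,4],cv2.minEnclosingCircle(q[:,:2].astype(np.float32)),c[k])
"; python3 e.py w3 .5 -.045; python3 d.py w3 | head -2
```

```text
t 7.6 at [ 0.4425 -0.087   0.1725] xang 37.01 gap 0.0323 grip 21.3 F [ 0.4  0.2 -0.5] d [0.0008 0.0019 0.1186]
rim 2611 ((0.4510250687599182, -0.0804620236158371), 0.02814982458949089) [323.60896208 289.50134048]
hole 0.4827 -0.0611 0.0386 0.0387
hole 0.5208 -0.0324 0.0386 0.0389
stand 2803 [ 0.4692 -0.2415] [0.0939 0.0632] 29.322555541992188 z 0.0395
carrier 8797 [ 0.4956 -0.0514] [0.1863 0.0627] 36.977134704589844 z 0.0399
```

View pics/w3.png

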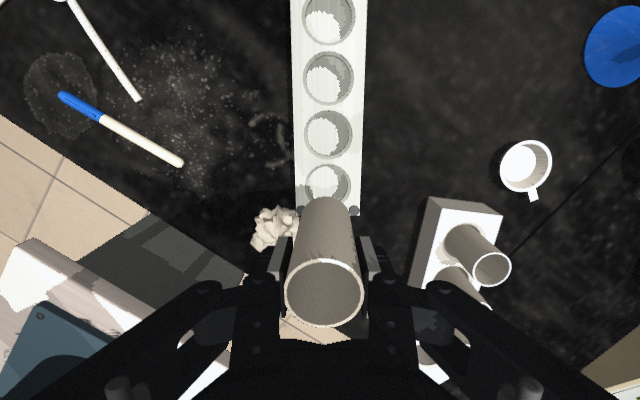

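Run:
```python
from h import *
import json
o=json.load(open('w3.json')); A=R.from_quat(np.roll(o['tool_rot'],-1)).as_matrix()
w=onz('wrist',[[285,290],[363,290],[324,258],[324,327]],.2106,o)
print(cam('wrist')[1],((w-o['position'])@A).round(4))
# same in the stand frame before: rim of thimble 1, w2
print(((np.array([[.4441,-.0899,.1]])-o['position'])@A).round(4))
rel(.4441,-.0899,.0539)
```

```text
[[300.97683133   0.         323.50856513]
 [  0.         300.97683133 195.03979749]
 [  0.           0.           1.        ]] [[ 0.0029 -0.0154 -0.0381]
 [ 0.0029  0.016  -0.0381]
 [ 0.0174  0.0003 -0.0381]
 [-0.0152  0.0003 -0.0381]]
[[-0.0004  0.0034  0.0725]]
t 7.65 at [ 0.4426 -0.0873  0.1727] xang 36.97 gap 0.0325 grip 21.3 F [-0.2  0.2 -0.6] d [-0.0002  0.0031  0.1188]
```

Scaled: 0.105 m / 0.5 = 0.21, 0.06 m / 0.5 = 0.12.

Emit:
{"api": "jog_arm", "payload": {"moves": [-0.002, 0.006, 0.04, 0, 0.03, -0.002, 0.006, 0.08, 0, 0.03, -0.002, 0.006, 0.12, 0, 0.03, -0.002, 0.006, 0.15, 0, 0.03, -0.002, 0.006, 0.17, 0, 0.03, -0.002, 0.006, 0.19, 0, 0.03, -0.002, 0.006, 0.21, 0, 0.03, -0.002, 0.006, 0.21, 0, 0.03]}}

```text
t: 8.65
position: [0.4436, -0.0895, 0.0677]
tool_rot: [-0.0, 0.948, 0.317, -0.001]
force: [-0.5, -0.0, 0.5]
finger_gap: 0.032
grip_force: 21.3
```

Emit:
{"api": "jog_arm", "payload": {"moves": [0, 0, 0.008, 0, 0.03, 0, 0, 0.016, 0, 0.03, 0, 0, 0.025, 0, 0.03, 0, 0, 0.025, 0, 0.03, 0, 0, 0.025, 0, 0.03]}}

```text
t: 9.28
position: [0.4442, -0.0897, 0.0558]
tool_rot: [0.0, 0.948, 0.317, 0.0]
force: [-0.3, 0.9, -0.6]
finger_gap: 0.0322
grip_force: 21.3
```

```bash
python3 -c "
from h import *
rel(.4441,-.0899,.0539)"
```

```text
t 9.28 at [ 0.4442 -0.0897  0.0558] xang 37.0 gap 0.0322 grip 21.3 F [-0.3  0.9 -0.6] d [-0.0002  0.0001  0.0019]
```

No contact and 1–2 mm above the base; lower slightly, release, rise.

Scaled: 0.0015 m / 0.5 = 0.003.

Emit:
{"api": "jog_arm", "payload": {"moves": [0, 0, 0.003, 0, 0.03, 0, 0, 0.003, 0, 0.03, 0, 0, 0.003, 0, 0.04, 0, 0, 0.003, 0, 0.05, 0, 0, 0.003, 0, 0.065, 0, 0, 0.003, 0, 0.065, 0, 0, 0.003, 0, 0.065, 0, 0, 0.003, 0, 0.065]}}

```text
t: 10.28
position: [0.4441, -0.0897, 0.0543]
tool_rot: [0.0, 0.948, 0.317, -0.0]
force: [-0.6, -0.0, -0.2]
finger_gap: 0.065
grip_force: 0.0
```

Emit:
{"api": "jog_arm", "payload": {"moves": [0, 0, -0.06, 0, 0.065, 0, 0, -0.12, 0, 0.065, 0, 0, -0.18, 0, 0.08, 0, 0, -0.24, 0, 0.085, -0.02, 0, -0.28, 0, 0.085, -0.02, 0, -0.28, 0, 0.085]}}

```text
t: 11.02
position: [0.4368, -0.0963, 0.1956]
tool_rot: [0.001, 0.948, 0.317, 0.001]
force: [-0.2, -0.5, -0.1]
finger_gap: 0.0849
grip_force: 0.0
```

Create g.py:
```python
from h import *
import sys
tag=sys.argv[1]
o=telemetry.get_obs(); p,d=imaging.snapshot('wrist'); cv2.imwrite(f'pics/{tag}.png',p); Q=cloud('wrist',d,o)
c0=np.array([.5016,-.0466]);u=np.array([.7987,.6018])
for nm,c0,u in [('carrier',c0,u),('stand',np.array([.4183,-.2707]),np.array([.872,.49]))]:
  m=(np.hypot(Q[...,0]-c0[0],Q[...,1]-c0[1])<.13)&(abs(Q[...,2]-.091)<.006)
  n,l,s,c=cv2.connectedComponentsWithStats(m.astype(np.uint8))
  for k in range(1,n):
    if s[k,4]>40:
        q=Q[l==k]; (a,b),r=cv2.minEnclosingCircle(q[:,:2].astype(np.float32)); g=np.array([a,b])-c0
        print(nm,'rim',s[k,4],round(a,4),round(b,4),'r',round(r,4),'ztop',np.percentile(q[:,2],90).round(4),'along/lat',(g@u).round(4),(g@[-u[1],u[0]]).round(4),c[k].round())
```

```bash
python3 g.py w4
```

```text
carrier rim 350 0.4454 -0.09 r 0.0167 ztop 0.0928 along/lat -0.0711 -0.0009 [323. 183.]
stand rim 479 0.481 -0.2359 r 0.0175 ztop 0.0923 along/lat 0.0717 -0.0003 [473. 244.]
stand rim 89 0.4487 -0.2606 r 0.0123 ztop 0.0923 along/lat 0.0314 -0.0061 [469. 281.]
```

View pics/w4.png

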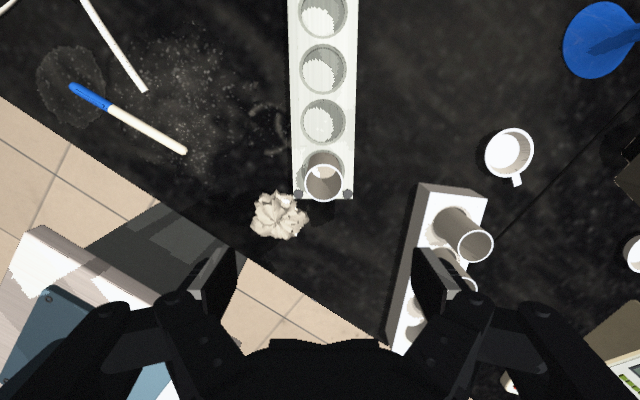

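No. 1 stands in the near hole at (323,183), and the others are still in the stand. Next is No. 2.

```bash
python3 -c "
from h import *
rel(.3976,-.2826,.155)"
```

```text
t 11.07 at [ 0.4363 -0.0958  0.1945] xang 36.97 gap 0.0852 grip 0.0 F [-0.2  0.2 -0.9] d [-0.1433  0.1259  0.0395]
```

Scaled: -0.143 m / 0.5 = -0.286, 0.126 m / 0.5 = 0.252, 0.136 rad / 4 = 0.034.

Emit:
{"api": "jog_arm", "payload": {"moves": [-0.06, 0.05, 0, 0.0075, 0.085, -0.12, 0.11, 0.02, 0.0175, 0.085, -0.18, 0.17, 0.04, 0.025, 0.085, -0.24, 0.22, 0.06, 0.034, 0.085, -0.286, 0.252, 0.079, 0.034, 0.085, -0.286, 0.252, 0.079, 0.034, 0.085, -0.286, 0.252, 0.079, 0.034, 0.085]}}

```text
t: 11.95
position: [0.3976, -0.2814, 0.154]
tool_rot: [-0.001, 0.968, 0.252, -0.0]
force: [-0.6, -0.1, -0.4]
finger_gap: 0.0845
grip_force: 0.0
```

```bash
python3 -c "
from h import *
rel(.3976,-.2826,.0545)"; python3 g.py w5;  python3 -c "
from h import *
rel(.3976,-.2826,.0545)"
```

```text
t 11.95 at [ 0.3976 -0.2814  0.154 ] xang 29.19 gap 0.0845 grip 0.0 F [-0.6 -0.1 -0.4] d [-0.0006  0.0013  0.0995]
carrier rim 743 0.4452 -0.0904 r 0.0174 ztop 0.0927 along/lat -0.0714 -0.001 [96. 17.]
stand rim 528 0.4813 -0.2363 r 0.0168 ztop 0.093 along/lat 0.0718 -0.0008 [326.  67.]
stand rim 461 0.438 -0.2594 r 0.0167 ztop 0.0928 along/lat 0.0227 0.0001 [324. 150.]
stand rim 541 0.3976 -0.2829 r 0.0168 ztop 0.0927 along/lat -0.024 -0.0004 [326. 213.]
t 12.0 at [ 0.3979 -0.2813  0.1544] xang 29.24 gap 0.085 grip 0.0 F [ 1.2 -0.2  1.2] d [-0.0009  0.0011  0.0999]
```

Scaled: 0.1 m / 0.5 = 0.2, 0.085 m / 0.5 = 0.17.

Emit:
{"api": "jog_arm", "payload": {"moves": [-0.002, 0.002, 0.06, 0, 0.085, -0.002, 0.002, 0.12, 0, 0.085, -0.002, 0.002, 0.17, 0, 0.085, -0.002, 0.002, 0.2, 0, 0.085, -0.002, 0.002, 0.2, 0, 0.085, -0.002, 0.002, 0.2, 0, 0.03, -0.002, 0.002, 0.2, 0, 0.03, -0.002, 0.002, 0.2, 0, 0.03], "force": 20}}

```text
t: 13.0
position: [0.3977, -0.2841, 0.0555]
tool_rot: [0.001, 0.968, 0.252, 0.0]
force: [-0.4, 2.1, 6.8]
finger_gap: 0.0323
grip_force: 24.4
```

Emit:
{"api": "jog_arm", "payload": {"moves": [0, 0, 0, 0, 0.03, 0, 0, 0, 0, 0.03, 0, 0, 0, 0, 0.03, 0, 0, -0.02, 0, 0.03, 0, 0, -0.06, 0, 0.03, 0, 0, -0.12, 0, 0.03, 0, 0, -0.18, 0, 0.03, 0, 0, -0.24, 0, 0.03]}}

```text
t: 14.0
position: [0.3971, -0.2836, 0.1761]
tool_rot: [-0.0, 0.968, 0.252, -0.0]
force: [0.1, -0.4, -0.3]
finger_gap: 0.0327
grip_force: 22.6
```

```bash
python3 -c "
from h import *
c=np.array([.5016,-.0466])-.024*np.array([.7987,.6018])
rel(*c,.054)"
```

```text
t 14.0 at [ 0.3971 -0.2836  0.1761] xang 29.2 gap 0.0327 grip 22.6 F [ 0.1 -0.4 -0.3] d [ 0.183  -0.1526  0.1221]
```

Scaled: 0.183 m / 0.5 = 0.366, 0.165 m / 0.5 = 0.33, -0.136 rad / 4 = -0.034.

Emit:
{"api": "jog_arm", "payload": {"moves": [0.06, -0.05, 0, 0, 0.03, 0.13, -0.1, 0, -0.0075, 0.03, 0.2, -0.16, 0, -0.0175, 0.03, 0.27, -0.22, 0, -0.025, 0.03, 0.33, -0.27, 0, -0.034, 0.03, 0.366, -0.3052, 0, -0.034, 0.03, 0.366, -0.3052, 0, -0.034, 0.03, 0.366, -0.3052, 0, -0.034, 0.03]}}

```text
t: 15.0
position: [0.4824, -0.0617, 0.175]
tool_rot: [0.0, 0.948, 0.317, -0.0]
force: [0.2, 0.6, -0.1]
finger_gap: 0.0321
grip_force: 22.6
```

Create k.py:
```python
from h import *
import sys,json
tag,y=sys.argv[1],float(sys.argv[2]); c=np.array([.5016,-.0466])+y*np.array([.7987,.6018])
rel(*c,.055)
o=telemetry.get_obs(); A=R.from_quat(np.roll(o['tool_rot'],-1)).as_matrix()
p,d=imaging.snapshot('wrist'); cv2.imwrite(f'pics/{tag}.png',p); Q=cloud('wrist',d,o); np.save(tag+'c.npy',Q); json.dump({k:np.array(o[k]).tolist() for k in ('position','tool_rot')},open(tag+'.json','w'))
# held rim: tool-frame points 30-42 mm above tcp near axis, top edge only
T=(Q-o['position'])@A; m=(np.hypot(T[...,0],T[...,1])<.025)&(T[...,2]<-.030)&(T[...,2]>-.045)&(d>0)
t=T[m]; zt=np.percentile(t[:,2],3); q=t[t[:,2]<zt+.003]; print('held rim',len(q),zt.round(4),cv2.minEnclosingCircle(q[:,:2].astype(np.float32)))
rel(*c,.055)
```

```bash
python3 k.py w6 -.024; python3 e.py w6 .5 -.045
```

```text
t 15.0 at [ 0.4824 -0.0617  0.175 ] xang 37.02 gap 0.0321 grip 22.6 F [ 0.2  0.6 -0.1] d [ 0.0005 -0.0006  0.12  ]
held rim 239 -0.0434 ((0.007289233151823282, 4.6712433686479926e-05), 0.022363504394888878)
t 15.05 at [ 0.4824 -0.062   0.1749] xang 36.97 gap 0.0318 grip 22.6 F [-0.8  0.1 -0.5] d [ 0.0007 -0.0008  0.1199]
hole 0.521 -0.0321 0.0386 0.0386
hole 0.5591 -0.0034 0.0386 0.039
hole 0.5905 0.0203 0.0252 0.0371
```

Emit:
{"api": "jog_arm", "payload": {"moves": [0, -0.0014, 0.04, 0, 0.03, 0, -0.0014, 0.08, 0, 0.03, 0, -0.0014, 0.12, 0, 0.03, 0, -0.0014, 0.15, 0, 0.03, 0, -0.0014, 0.17, 0, 0.03, 0, -0.0014, 0.19, 0, 0.03, 0, -0.0014, 0.21, 0, 0.03, 0, -0.0014, 0.21, 0, 0.03]}}

```text
t: 16.05
position: [0.4817, -0.0605, 0.0691]
tool_rot: [-0.0, 0.948, 0.317, -0.001]
force: [0.2, 0.9, -0.2]
finger_gap: 0.0322
grip_force: 22.6
```

Emit:
{"api": "jog_arm", "payload": {"moves": [0, 0, 0.008, 0, 0.03, 0, 0, 0.016, 0, 0.03, 0, 0, 0.025, 0, 0.03, 0, 0, 0.025, 0, 0.03, 0, 0, 0.025, 0, 0.03]}}

```text
t: 16.68
position: [0.4823, -0.0607, 0.0574]
tool_rot: [0.0, 0.948, 0.317, 0.0]
force: [-0.2, 0.0, 0.0]
finger_gap: 0.0322
grip_force: 22.6
```

```bash
python3 -c "
from h import *
rel(.4824,-.061,.055)"
```

```text
t 16.68 at [ 0.4823 -0.0607  0.0574] xang 37.0 gap 0.0322 grip 22.6 F [-0.2  0.   0. ] d [-0.0001  0.0003  0.0024]
```

Scaled: 0.002 m / 0.5 = 0.004.

Emit:
{"api": "jog_arm", "payload": {"moves": [0, 0, 0.004, 0, 0.03, 0, 0, 0.004, 0, 0.03, 0, 0, 0.004, 0, 0.04, 0, 0, 0.004, 0, 0.05, 0, 0, 0.004, 0, 0.065, 0, 0, 0.004, 0, 0.065, 0, 0, 0.004, 0, 0.065, 0, 0, 0.004, 0, 0.065]}}

```text
t: 17.68
position: [0.4822, -0.0607, 0.0553]
tool_rot: [0.0, 0.948, 0.317, -0.0]
force: [-0.1, -0.4, 0.1]
finger_gap: 0.0652
grip_force: 0.0
```

Emit:
{"api": "jog_arm", "payload": {"moves": [0, 0, -0.06, 0, 0.065, 0, 0, -0.12, 0, 0.065, 0, 0, -0.18, 0, 0.08, -0.04, 0, -0.24, 0, 0.085, -0.08, 0, -0.28, 0, 0.085, -0.08, 0, -0.28, 0, 0.085]}}

```text
t: 18.42
position: [0.4506, -0.0856, 0.1968]
tool_rot: [0.001, 0.949, 0.317, 0.001]
force: [0.0, 0.4, 0.1]
finger_gap: 0.085
grip_force: 0.0
```

```bash
python3 g.py w7; python3 -c "
from h import *
rel(.4393,-.2595,.155)"
```

```text
carrier rim 304 0.4822 -0.0597 r 0.0167 ztop 0.0928 along/lat -0.0234 0.0012 [321. 148.]
carrier rim 361 0.4452 -0.0898 r 0.0169 ztop 0.0926 along/lat -0.071 -0.0006 [323. 202.]
stand rim 465 0.4808 -0.2358 r 0.0176 ztop 0.0923 along/lat 0.0716 -0.0002 [471. 261.]
t 18.48 at [ 0.4505 -0.085   0.1957] xang 36.93 gap 0.0848 grip 0.0 F [-0.1 -0.5 -0.2] d [-0.1139  0.1327  0.0407]
```

Scaled: 0.1325 m / 0.5 = 0.265, -0.114 m / 0.5 = -0.228, 0.136 rad / 4 = 0.034.

Emit:
{"api": "jog_arm", "payload": {"moves": [-0.05, 0.05, 0, 0.0075, 0.085, -0.1, 0.11, 0.02, 0.0175, 0.085, -0.15, 0.17, 0.04, 0.025, 0.085, -0.2, 0.22, 0.06, 0.034, 0.085, -0.228, 0.265, 0.0814, 0.034, 0.085, -0.228, 0.265, 0.0814, 0.034, 0.085, -0.228, 0.265, 0.0814, 0.034, 0.085]}}

```text
t: 19.35
position: [0.4391, -0.2583, 0.154]
tool_rot: [-0.001, 0.968, 0.252, -0.0]
force: [-0.2, -0.6, 0.4]
finger_gap: 0.0851
grip_force: 0.0
```

```bash
python3 g.py w8;  python3 -c "
from h import *
rel(.4388,-.2592,.0545)"
```

```text
carrier rim 796 0.4811 -0.0606 r 0.0176 ztop 0.0926 along/lat -0.0248 0.0012 [83. 18.]
carrier rim 1078 0.4455 -0.0905 r 0.0173 ztop 0.0927 along/lat -0.0713 -0.0013 [106.  84.]
stand rim 455 0.4808 -0.2362 r 0.0166 ztop 0.0927 along/lat 0.0714 -0.0006 [326. 148.]
stand rim 541 0.438 -0.2595 r 0.0169 ztop 0.0926 along/lat 0.0226 0.0001 [324. 213.]
t 19.4 at [ 0.4392 -0.2582  0.1544] xang 29.27 gap 0.0854 grip 0.0 F [0.1 0.5 0.9] d [-0.0009  0.0008  0.0999]
```

Emit:
{"api": "jog_arm", "payload": {"moves": [-0.003, 0.002, 0.06, 0, 0.085, -0.003, 0.002, 0.12, 0, 0.085, -0.003, 0.002, 0.17, 0, 0.085, -0.003, 0.002, 0.2, 0, 0.085, -0.003, 0.002, 0.2, 0, 0.085, -0.003, 0.002, 0.2, 0, 0.03, -0.003, 0.002, 0.2, 0, 0.03, -0.003, 0.002, 0.2, 0, 0.03], "force": 20}}

```text
t: 20.4
position: [0.4385, -0.2611, 0.0553]
tool_rot: [0.001, 0.968, 0.252, 0.0]
force: [-1.1, 2.2, 5.1]
finger_gap: 0.0324
grip_force: 24.3
```

Emit:
{"api": "jog_arm", "payload": {"moves": [0, 0, 0, 0, 0.03, 0, 0, 0, 0, 0.03, 0, 0, 0, 0, 0.03, 0, 0, -0.02, 0, 0.03, 0, 0, -0.06, 0, 0.03, 0, 0, -0.12, 0, 0.03, 0, 0, -0.18, 0, 0.03, 0, 0, -0.24, 0, 0.03]}}

```text
t: 21.4
position: [0.438, -0.2607, 0.1759]
tool_rot: [-0.0, 0.968, 0.252, -0.0]
force: [0.0, -0.3, -0.5]
finger_gap: 0.0322
grip_force: 22.6
```

```bash
python3 -c "
from h import *
c=np.array([.5016,-.0466])+.024*np.array([.7987,.6018])
rel(*c,.055)"
```

```text
t 21.4 at [ 0.438  -0.2607  0.1759] xang 29.21 gap 0.0322 grip 22.6 F [ 0.  -0.3 -0.5] d [ 0.1838 -0.1591  0.1209]
```

The rows are not in the units I measure in: shifts go in shares of 0.5 m and turns go in shares of 4 rad. I convert before sending: 0.1838 m / 0.5 = 0.3676, -0.05 m / 0.5 = -0.1, -0.136 rad / 4 = -0.034.

Emit:
{"api": "jog_arm", "payload": {"moves": [0.06, -0.05, 0, 0, 0.03, 0.13, -0.1, 0, -0.0075, 0.03, 0.2, -0.16, 0, -0.0175, 0.03, 0.27, -0.22, 0, -0.025, 0.03, 0.33, -0.28, 0, -0.034, 0.03, 0.3676, -0.318, 0, -0.034, 0.03, 0.3676, -0.318, 0, -0.034, 0.03, 0.3676, -0.318, 0, -0.034, 0.03]}}

```text
t: 22.4
position: [0.5208, -0.0328, 0.1747]
tool_rot: [0.0, 0.948, 0.317, -0.0]
force: [-0.1, -0.0, -0.3]
finger_gap: 0.0322
grip_force: 22.7
```

```bash
python3 k.py w9 .024; python3 e.py w9 .54 -.02
```

```text
t 22.4 at [ 0.5208 -0.0328  0.1747] xang 37.01 gap 0.0322 grip 22.7 F [-0.1 -0.  -0.3] d [ 0.0005 -0.0006  0.1197]
held rim 254 -0.0432 ((0.007076591718941927, -4.093319512321614e-05), 0.022500772029161453)
t 22.45 at [ 0.5208 -0.0332  0.1747] xang 36.97 gap 0.0323 grip 22.7 F [-0.2  0.3  0. ] d [ 0.0006 -0.0009  0.1197]
hole 0.5593 -0.0033 0.0386 0.0387
hole 0.5908 0.0206 0.0257 0.0368
```

Scaled: 0.105 m / 0.5 = 0.21, 0.095 m / 0.5 = 0.19.

Emit:
{"api": "jog_arm", "payload": {"moves": [0, -0.0014, 0.04, 0, 0.03, 0, -0.0014, 0.08, 0, 0.03, 0, -0.0014, 0.12, 0, 0.03, 0, -0.0014, 0.15, 0, 0.03, 0, -0.0014, 0.17, 0, 0.03, 0, -0.0014, 0.19, 0, 0.03, 0, -0.0014, 0.21, 0, 0.03, 0, -0.0014, 0.21, 0, 0.03]}}

```text
t: 23.45
position: [0.52, -0.0316, 0.0689]
tool_rot: [-0.0, 0.948, 0.317, -0.001]
force: [0.7, -0.5, -0.4]
finger_gap: 0.0322
grip_force: 22.6
```

Emit:
{"api": "jog_arm", "payload": {"moves": [0, 0, 0.008, 0, 0.03, 0, 0, 0.016, 0, 0.03, 0, 0, 0.025, 0, 0.03, 0, 0, 0.025, 0, 0.03, 0, 0, 0.025, 0, 0.03]}}

```text
t: 24.08
position: [0.5206, -0.0318, 0.0571]
tool_rot: [0.0, 0.948, 0.317, 0.0]
force: [0.2, 0.9, -1.0]
finger_gap: 0.0322
grip_force: 22.6
```

```bash
python3 -c "
from h import *
rel(.5208,-.0322,.055)"
```

```text
t 24.07 at [ 0.5206 -0.0318  0.0571] xang 37.0 gap 0.0322 grip 22.6 F [ 0.2  0.9 -1. ] d [-0.0001  0.0005  0.0021]
```

Scaled: 0.002 m / 0.5 = 0.004.

Emit:
{"api": "jog_arm", "payload": {"moves": [0, 0, 0.004, 0, 0.03, 0, 0, 0.004, 0, 0.03, 0, 0, 0.004, 0, 0.04, 0, 0, 0.004, 0, 0.05, 0, 0, 0.004, 0, 0.065, 0, 0, 0.004, 0, 0.065, 0, 0, 0.004, 0, 0.065, 0, 0, 0.004, 0, 0.065]}}

```text
t: 25.08
position: [0.5206, -0.0318, 0.0551]
tool_rot: [0.0, 0.948, 0.317, -0.0]
force: [0.1, -0.0, -0.0]
finger_gap: 0.0649
grip_force: 0.0
```

Emit:
{"api": "jog_arm", "payload": {"moves": [0, 0, -0.06, 0, 0.065, 0, 0, -0.12, 0, 0.065, 0, 0, -0.18, 0, 0.08, -0.04, 0, -0.24, 0, 0.085, -0.08, 0, -0.28, 0, 0.085, -0.08, 0, -0.28, 0, 0.085]}}

```text
t: 25.82
position: [0.489, -0.0566, 0.1968]
tool_rot: [0.001, 0.949, 0.317, 0.001]
force: [0.2, 0.0, 0.3]
finger_gap: 0.085
grip_force: 0.0
```

```bash
python3 g.py w10; python3 -c "
from h import *
rel(.4807,-.2359,.155)"
```

```text
carrier rim 305 0.5204 -0.0307 r 0.0166 ztop 0.093 along/lat 0.0246 0.0014 [320. 149.]
carrier rim 366 0.4822 -0.0598 r 0.0168 ztop 0.0928 along/lat -0.0235 0.0011 [321. 203.]
carrier rim 390 0.4456 -0.0898 r 0.0167 ztop 0.0923 along/lat -0.0707 -0.0008 [324. 251.]
t 25.88 at [ 0.4889 -0.0561  0.1956] xang 36.94 gap 0.0851 grip 0.0 F [ 0.7 -0.3 -0.2] d [-0.1147  0.1388  0.0407]
```

View pics/w10.png

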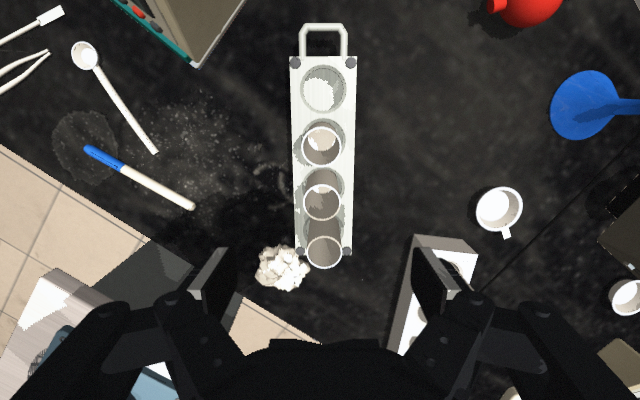

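Three thimbles stand in the carrier at (322,147), (321,203) and (324,251). The hole by the handle at (323,90) is empty. Next is No. 4.

Scaled: 0.139 m / 0.5 = 0.278, -0.115 m / 0.5 = -0.23, 0.136 rad / 4 = 0.034.

Emit:
{"api": "jog_arm", "payload": {"moves": [-0.05, 0.05, 0, 0.0075, 0.085, -0.1, 0.11, 0.02, 0.0175, 0.085, -0.15, 0.17, 0.04, 0.025, 0.085, -0.2, 0.23, 0.06, 0.034, 0.085, -0.23, 0.278, 0.0814, 0.034, 0.085, -0.23, 0.278, 0.0814, 0.034, 0.085, -0.23, 0.278, 0.0814, 0.034, 0.085]}}

```text
t: 26.75
position: [0.4803, -0.235, 0.1535]
tool_rot: [-0.001, 0.968, 0.252, -0.0]
force: [-0.2, 0.6, -0.1]
finger_gap: 0.0847
grip_force: 0.0
```

```bash
python3 g.py w11;  python3 -c "
from h import *
rel(.4807,-.2360,.0545)"
```

```text
carrier rim 799 0.5202 -0.0311 r 0.0179 ztop 0.0927 along/lat 0.0242 0.0012 [72. 18.]
carrier rim 1114 0.4822 -0.0602 r 0.0176 ztop 0.0927 along/lat -0.0236 0.0008 [93. 84.]
carrier rim 910 0.4459 -0.0902 r 0.0173 ztop 0.0926 along/lat -0.0707 -0.0013 [119. 156.]
stand rim 556 0.4807 -0.2362 r 0.0168 ztop 0.0926 along/lat 0.0714 -0.0005 [326. 212.]
t 26.8 at [ 0.4804 -0.2348  0.154 ] xang 29.25 gap 0.085 grip 0.0 F [-0.1 -0.2  0.1] d [-0.0003  0.0013  0.0995]
```

Scaled: 0.0995 m / 0.5 = 0.199, 0.085 m / 0.5 = 0.17.

Emit:
{"api": "jog_arm", "payload": {"moves": [0, 0.002, 0.06, 0, 0.085, 0, 0.002, 0.12, 0, 0.085, 0, 0.002, 0.17, 0, 0.085, 0, 0.002, 0.199, 0, 0.085, 0, 0.002, 0.199, 0, 0.085, 0, 0.002, 0.199, 0, 0.03, 0, 0.002, 0.199, 0, 0.03, 0, 0.002, 0.199, 0, 0.03], "force": 20}}

```text
t: 27.8
position: [0.4813, -0.2372, 0.0556]
tool_rot: [0.001, 0.968, 0.252, 0.0]
force: [-2.2, 1.9, 6.6]
finger_gap: 0.0324
grip_force: 24.1
```

Emit:
{"api": "jog_arm", "payload": {"moves": [0, 0, 0, 0, 0.03, 0, 0, 0, 0, 0.03, 0, 0, 0, 0, 0.03, 0, 0, -0.02, 0, 0.03, 0, 0, -0.06, 0, 0.03, 0, 0, -0.12, 0, 0.03, 0, 0, -0.18, 0, 0.03, 0, 0, -0.24, 0, 0.03]}}

```text
t: 28.8
position: [0.4807, -0.2368, 0.1762]
tool_rot: [-0.0, 0.968, 0.252, -0.0]
force: [-0.4, 0.3, -0.4]
finger_gap: 0.0323
grip_force: 21.6
```

```bash
python3 -c "
from h import *
c=np.array([.5016,-.0466])+.072*np.array([.7987,.6018])
rel(*c,.055)"
```

```text
t 28.8 at [ 0.4807 -0.2368  0.1762] xang 29.21 gap 0.0323 grip 21.6 F [-0.4  0.3 -0.4] d [ 0.1824 -0.1656  0.1212]
```

Scaled: 0.14 m / 0.5 = 0.28, -0.12 m / 0.5 = -0.24, -0.03 rad / 4 = -0.0075.

```bash
python3 -c "
from h import *
u=np.array([.7987,.6018]);c=np.array([.5016,-.0466])+.072*u
for n in ['scene','side']:
    d=np.load(n+'.npy');Q=cloud(n,d)[d>0];g=Q[:,:2]-c;a=g@u;l=g@[-u[1],u[0]]
    m=(Q[:,2]>.06)&(Q[:,2]<.5)&(abs(a)<.16)&(abs(l)<.25)
    for lo in np.arange(-.15,.15,.03):
        k=m&(a>=lo)&(a<lo+.03); 
        if k.any(): 
            for s in (l[k][l[k]>0],-l[k][l[k]<0]): print(n,lo.round(2),s.min().round(3) if len(s) else '-',end=' ')
            print()
"
```

```text
scene -0.15 - scene -0.15 0.247 
scene 0.03 0.093 scene 0.03 - 
scene 0.06 0.071 scene 0.06 - 
scene 0.09 0.046 scene 0.09 - 
scene 0.12 0.02 scene 0.12 0.147 
side 0.03 0.091 side 0.03 - 
side 0.06 0.068 side 0.06 - 
side 0.09 0.042 side 0.09 - 
side 0.12 0.017 side 0.12 0.151 
```

Emit:
{"api": "jog_arm", "payload": {"moves": [0.06, -0.05, 0, 0, 0.03, 0.13, -0.1, 0, -0.0075, 0.03, 0.2, -0.16, 0, -0.0175, 0.03, 0.27, -0.22, 0, -0.025, 0.03, 0.28, -0.24, 0, -0.034, 0.03, 0.28, -0.24, 0, -0.034, 0.03]}}

```text
t: 29.55
position: [0.5442, -0.0634, 0.175]
tool_rot: [0.0, 0.948, 0.318, -0.0]
force: [-0.1, -0.6, -1.0]
finger_gap: 0.0324
grip_force: 21.6
```

```bash
python3 k.py w12 .072
```

```text
t 29.55 at [ 0.5442 -0.0634  0.175 ] xang 37.1 gap 0.0324 grip 21.6 F [-0.1 -0.6 -1. ] d [ 0.0483 -0.039   0.12  ]
held rim 236 -0.0432 ((0.006266218144446611, -2.8734668376273476e-05), 0.022570230066776276)
t 29.6 at [ 0.5443 -0.0643  0.175 ] xang 37.0 gap 0.0325 grip 21.6 F [-0.4 -0.3 -0.3] d [ 0.0487 -0.0399  0.12  ]
```

Emit:
{"api": "jog_arm", "payload": {"moves": [0.04, -0.03, 0, 0, 0.03, 0.08, -0.06, 0, 0, 0.03, 0.0974, -0.0798, 0, 0, 0.03, 0.0974, -0.0798, 0, 0, 0.03, 0.0974, -0.0798, 0, 0, 0.03]}}

```text
t: 30.22
position: [0.5593, -0.0037, 0.1749]
tool_rot: [0.0, 0.948, 0.317, -0.0]
force: [-0.3, -0.5, -0.5]
finger_gap: 0.0323
grip_force: 21.6
```

```bash
python3 k.py w13 .072
```

```text
t 30.23 at [ 0.5593 -0.0037  0.1749] xang 36.96 gap 0.0323 grip 21.6 F [-0.3 -0.5 -0.5] d [ 0.0002 -0.0005  0.1199]
held rim 243 -0.0431 ((0.006590337958186865, 1.8972701582242735e-05), 0.02255004458129406)
t 30.27 at [ 0.5593 -0.0037  0.1749] xang 36.95 gap 0.0324 grip 21.6 F [-0.2  0.4  0.3] d [ 0.0002 -0.0005  0.1199]
```

View pics/w13.png

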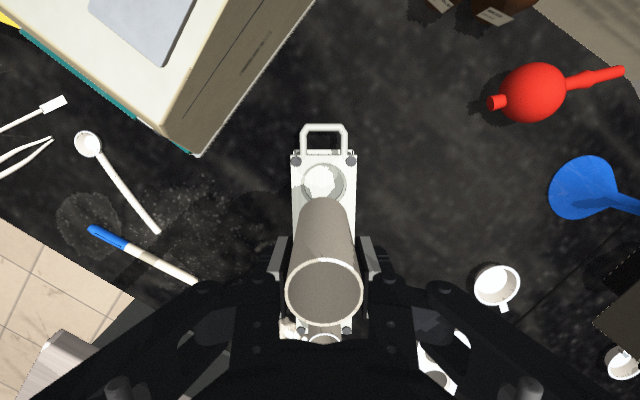

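No. 4 is held over the handle-end hole at (323,183), with nothing in the gripper's way. Thimble No. 3 must be behind the tube, as expected.

Scaled: 0.105 m / 0.5 = 0.21, 0.095 m / 0.5 = 0.19.

Emit:
{"api": "jog_arm", "payload": {"moves": [0, -0.001, 0.04, 0, 0.03, 0, -0.001, 0.08, 0, 0.03, 0, -0.001, 0.12, 0, 0.03, 0, -0.001, 0.15, 0, 0.03, 0, -0.001, 0.17, 0, 0.03, 0, -0.001, 0.19, 0, 0.03, 0, -0.001, 0.21, 0, 0.03, 0, -0.001, 0.21, 0, 0.03]}}

```text
t: 31.28
position: [0.5586, -0.0022, 0.0691]
tool_rot: [-0.0, 0.948, 0.317, -0.001]
force: [-1.2, 0.1, -1.1]
finger_gap: 0.0322
grip_force: 21.6
```

Emit:
{"api": "jog_arm", "payload": {"moves": [0, 0, 0.008, 0, 0.03, 0, 0, 0.016, 0, 0.03, 0, 0, 0.025, 0, 0.03, 0, 0, 0.025, 0, 0.03, 0, 0, 0.025, 0, 0.03]}}

```text
t: 31.9
position: [0.5592, -0.0023, 0.0575]
tool_rot: [0.0, 0.948, 0.317, 0.0]
force: [-0.3, -0.0, -0.7]
finger_gap: 0.0324
grip_force: 21.6
```

```bash
python3 -c "
from h import *
rel(.5591,-.0033,.055)"
```

```text
t 31.9 at [ 0.5592 -0.0023  0.0575] xang 37.0 gap 0.0324 grip 21.6 F [-0.3 -0.  -0.7] d [-0.0007  0.0007  0.0025]
```

Scaled: 0.002 m / 0.5 = 0.004.

Emit:
{"api": "jog_arm", "payload": {"moves": [0, 0, 0.004, 0, 0.03, 0, 0, 0.004, 0, 0.03, 0, 0, 0.004, 0, 0.04, 0, 0, 0.004, 0, 0.05, 0, 0, 0.004, 0, 0.065, 0, 0, 0.004, 0, 0.065, 0, 0, 0.004, 0, 0.065, 0, 0, 0.004, 0, 0.065]}}

```text
t: 32.9
position: [0.5591, -0.0023, 0.0554]
tool_rot: [0.0, 0.948, 0.317, -0.0]
force: [0.5, -0.0, 0.1]
finger_gap: 0.065
grip_force: 0.0
```

Emit:
{"api": "jog_arm", "payload": {"moves": [0, 0, -0.06, 0, 0.065, 0, 0, -0.12, 0, 0.065, 0, 0, -0.18, 0, 0.07, -0.04, 0, -0.24, 0, 0.07, -0.1, 0, -0.28, 0, 0.07, -0.1, 0, -0.28, 0, 0.07, -0.1, 0, -0.28, 0, 0.07]}}

```text
t: 33.78
position: [0.5193, -0.0322, 0.1951]
tool_rot: [-0.0, 0.948, 0.317, 0.0]
force: [0.7, 0.3, 0.6]
finger_gap: 0.0698
grip_force: 0.0
```

```bash
python3 g.py w14
```

```text
carrier rim 303 0.5589 -0.0015 r 0.0165 ztop 0.0929 along/lat 0.0729 0.0015 [323. 137.]
carrier rim 357 0.5206 -0.0308 r 0.0168 ztop 0.0928 along/lat 0.0247 0.0012 [323. 193.]
carrier rim 398 0.4825 -0.0595 r 0.0165 ztop 0.0924 along/lat -0.023 0.0012 [323. 243.]
carrier rim 409 0.4465 -0.09 r 0.0172 ztop 0.0922 along/lat -0.0701 -0.0015 [325. 288.]
```

View pics/w14.png

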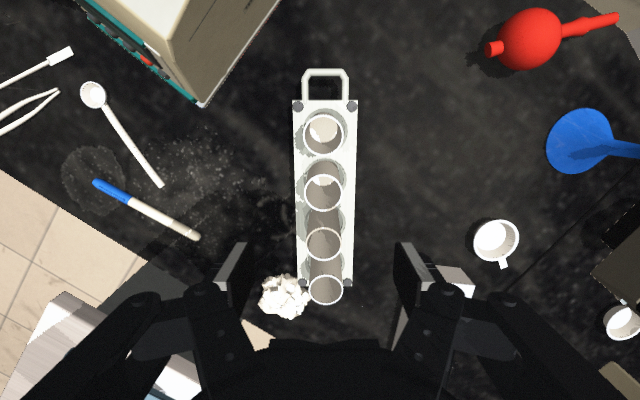

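All four stand upright in the carrier, at (323,137), (323,193), (323,243) and (325,288). Their tops are at 92–93 mm, so each is on the base plate, and the fingers are clear.

```bash
python3 -c "
from plant import order
print(order.sign_off())"
```

```text
the job is handed in; nothing more can be done
None
```

All four thimbles are in the carrier in reverse order, No. 1 farthest from the handle and No. 4 beside it, each upright on the base plate and free of the fingers; I handed the job in at about 34 s, and no verdict was returned.

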